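# Clear the landing and fold the framing bench flap down

## Task

The plywood flap on the framing bench is standing up and the grey cast iron corner weight sits where the flap will come down. With the fingertips only, first push the weight along the bench until it is clear of the landing, keeping it on the bench and upright (do not pick it up or tip it over), then push the flap over and fold it down flat without slamming it. Leave everything else on the bench where it lies.

Things in the scene. Friction and masses are not known exactly. Their poses are not given: they have to be found in the camera images.
- flap (a joint): angle of the birch plywood flap (rad): 0 = folded down flat, its underside 4 mm above the bench; about 1.57 = upright; 1.95 = stop, leaning back. The hinge is stiff: the flap stays at any angle where it is left and takes about 1 to 4 N at its free edge to move, so it must be pushed all the way down. The flap weighs about 340 g. Joint velocity is negative when folding down.
- hinge_mid (a point): middle of the hinge line, 10 mm above the bench; it and its axes are fixed to the bench. x runs along the hinge, z up; the flat flap covers x -110 to 110 mm, y 0 to -200 mm here (it folds down towards -y). The flap is 12 mm thick, 220 mm wide along the hinge, and centred on the hinge line in its thickness; the free edge is 200 mm from the hinge. Behind the hinge, at y 5 to 35 mm, is a flat brass leaf only 4 mm high.
- flap_edge (a point): middle of the flap's free edge, mid thickness (moves with the flap)
- weight_mid (a point): grey cast iron corner weight, a loose block 56 x 56 mm and 36 mm tall with one corner (20 x 20 mm) notched out at +x +y and a knob 22 mm wide on top (60 mm total height). This point is on its centre, 18 mm above its underside; x, y along its sides, z up. 0.55 to 0.85 kg, slides on the bench.
- frame_hook: bystander: brass frame hook lying flat, about 75 x 22 x 27 mm; origin under its plate's centre
- corner_sample: bystander: mahogany frame corner sample, an L 100 x 100 mm lying flat, 26 mm tall; origin at its centre on the bench
- screwdriver: bystander: red-handled screwdriver lying along its own x, about 200 mm long; origin on the bench under it
- glue: bystander: white glue bottle, 56 mm wide, 150 mm tall; origin under it
- tape: bystander: roll of framing tape lying flat, 90 mm wide, 24 mm tall; origin under its centre
- pin_cup: bystander: steel cup, 64 mm wide, 70 mm tall; origin under it
- weight: the same corner weight, origin under its centre
Not all that is in view belongs to the job. What is shaped like the weight but pink or yellow is not meant.

How it is judged:
On the way, in this order (a step that is already met when the one before it is completed fails the run):
1. the weight is pushed clear of the flap's landing while the flap is still up ((y of weight_mid in the frame of hinge_mid below -0.226 m or x of weight_mid in the frame of hinge_mid above 0.136 m or x of weight_mid in the frame of hinge_mid below -0.136 m) and value of joint flap above 0.6 rad), for 0.2 s.
2. the flap is folded down flat (value of joint flap below 0.04 rad), for 0.2 s.
At the end, for the whole second after the job is handed in: the flap lies flat (within 0.04 rad, about 8 mm at the edge) and still; the weight stands upright and at rest directly on the bench, clear of the flap (its centre at least 26 mm beyond the flap's outline at the free edge or a side); every bystander is within 20 mm of its start (value of joint flap below 0.04 rad and velocity of joint flap between -0.05 and 0.05 rad/s and (y of weight_mid in the frame of hinge_mid below -0.226 m or x of weight_mid in the frame of hinge_mid above 0.136 m or x of weight_mid in the frame of hinge_mid below -0.136 m) and angle between weight_mid's own z axis and vertical below 0.1 rad and height (world z) of weight_mid between 0.012 and 0.024 m and linear speed of weight below 0.01 m/s and distance of each of frame_hook, corner_sample, screwdriver, glue, tape, pin_cup from where it was at the start of the episode below 0.02 m); the robot touches nothing.
It fails at once if the weight is lifted off the bench (more than 12 mm) (height (world z) of weight_mid above 0.03 m).
It fails at once if the weight is tipped over (angle between weight_mid's own z axis and vertical above 0.4 rad).
It fails at once if the flap is slammed (faster than 2.5 rad/s) (velocity of joint flap below -2.5 rad/s).
It fails at once if a bystander is disturbed (moved more than 20 mm) (distance of any of frame_hook, corner_sample, screwdriver, glue, tape, pin_cup from where it was at the start of the episode above 0.02 m).
It also fails if it takes over 56 s, if anything falls off the work surface, if the arm or the gripper's body presses on something with over 40 N, if the wrist force passes 120 N, or if a joint passes its speed limit or range.

## Robot

A 6-joint arm with a two-finger parallel gripper is mounted at the origin on the work surface. World frame = base frame: x ahead of the robot, y to its left, z up, the work surface at z = 0. Lengths are in m, angles in rad, forces in N, time in s.
With the tool pointing down it reaches from about 0.4 to 0.825 m from the base axis. Payload 7 kg.
Tool frame: the origin (TCP) lies at the very end of the fingers, on their centre line; the grasp point (between the pads) lies 19 mm behind it; y points along the fingers, x is the direction in which the jaws open and shut, and the axes are right-handed (so a half turn about y gives the same grasp; the last joint's range is limited). The gripper opens to 88 mm and grips with 3 to 60 N. Pads are 19 mm wide; open, the fingers measure 130 mm over their backs; the gripper's body (78 mm by 193 mm) begins 47 mm behind the grasp point.
Start: joints at [1.435, 0.359, 0.012, 0, -1.224, -0.288], TCP at [0.278, 0.615, 0.227] pointing down, gripper open.
Joint ranges: [-3.07, 3.07], [-1.43, 2.12], [-1.02, 1.25], [-3.03, 1.67], [-3.05, -0], [-3.03, 3.03]. Speed limits (rad/s): [2.39, 2.39, 3.01, 3.14, 3.14, 3.14].

## Interface

Orientations are given as [roll, pitch, yaw] about the fixed x, y, z axes, in that order (R = Rz(yaw) Ry(pitch) Rx(roll)).
In Python, from station import arm gives the robot as it stands.
- The arm moves only by the tool move_arm, never from a script. Its arguments are lists of equal length, an entry for each row: "jaw": the closure, from 0 (fully open) to 1 (shut); "offset": the shift along the tool's x, y, z in m, a list of three; "roll": the turn about the tool's y in rad. In form: {"jaw": [jaw, ...], "offset": [[dx, dy, dz], ...], "roll": [roll, ...]}. A call has 1 to 5 rows; each row shifts and turns the commanded pose from where the row before left it, along the tool's axes as they then stand; what a row does not reach is not made up. A row lasts 1/8 s, in which the tool goes at most 62.5 mm and 10.7 degrees, less where a joint would pass 70% of its speed; a pose out of reach is approached as far as the arm can. A call is refused whole if a number of a shift passes 0.0625 or a number of a turn 0.188, either way. A call with a gripper value outside its range is refused whole. The fingers move at their own pace and stop on an object; "grip_force" is the grip in N (left out, the last holds). Time passes only in rows, so rows that do not move let the fingers close. It gives the time, the measured TCP pose, the force and the opening at its end, in the units of the state.
- arm.get_state(): the state, without advancing time (a new reading comes with each control period).
- arm.grab_frame(name): name is "scene" or "top" or "wrist"; returns a dict with "pixels" (384x512x3 uint8, blue, green, red), "fovy" (degrees; the focal length in pixels is half the picture's height over the tangent of half this angle, whatever the lens; pixels are square), "cx", "cy" (the principal point, pixels), "dist_coeffs" ([k1, k2, p1, p2, k3] as OpenCV has them; the pictures are not rectified), "position" and "attitude" of the camera in the world; the wrist camera has in their place "hand_eye" (4x4, takes a point from camera to tool coordinates, whose origin is the TCP and whose axes are the tool frame's). Camera axes: x right, y down, z forward; pixel columns grow to the right and rows downward; lengths in m; the calibration is good to about 2 mm. A picture is of the moment at which its call begins: read the wrist's pose just before it. There is no depth.
- arm.job_done(): hands the job in, once; it reports no verdict.
Trained networks look in a picture, given as the dict that the camera call returned (one of the last four; its "shot" number tells which), for a name from the list of things; names that differ only in an ending like _2 or _b are one class to them, and where a whole thing is asked for, a point or a joint stands for the part that bears it (a point fixed in the world has none). Each returns a list of dicts, best first, with "p" (0 to 1); they miss things now and then, are a little off and sometimes report something else, mostly with a low value. They report only what shows in the picture. A call takes as long as a camera call. They do not tell look-alikes from the thing itself.
- arm.recognise(picture, thing): "position" ([x, y, z] in m, in world coordinates, good to about 4 mm: the middle of the surface that is visible of it).
- arm.landmark_of(picture, thing): "position" ([x, y, z] in m, in world coordinates, good to about 4 mm: a listed point, or the origin of a listed thing).
The state is a dict: "t": time; "q": joint angles; "qd": joint speeds; "joint_efforts": joint torques, N m; "eef_pos": TCP position; "ee_rot": TCP orientation; "force": force on the tool from outside, world axes, zero at the start; "moment": the same for the moment, N m; "width": finger opening in m.
Only numpy, scipy, OpenCV 4.12 (cv2) and the standard library are available. Lean on these libraries where they do the work, as an engineer would, in place of code of your own. Each camera call takes 0.05 s, during which the arm holds its last target.

## Working session

There is one attempt and no reset: what is moved stays moved. The work goes in short steps, Python scripts to look and compute and a tool call to move; the robot and the scene stay as the last step left them, time stands still between calls to the robot, and variables do not carry over. Pictures are saved under pics/ and viewed, and the job is handed in when it is done.

Besides the shell and the picture viewer there is one more tool, called after "Emit:" as name([rows], argument=value, ...), one row to a line, values as JSON. move_arm: Moves the arm, as the interface text tells. Its arguments: {"type":"object","properties":{"jaw":{"type":"array","items":{"type":"number"}},"offset":{"type":"array","items":{"type":"array","items":{"type":"number"}}},"roll":{"type":"array","items":{"type":"number"}},"grip_force":{"type":"number"}},"required":["jaw","offset","roll"]}

```bash
mkdir -p pics; ls
cat > h.py <<'E'
from station import arm
import cv2, numpy as np
from scipy.spatial.transform import Rotation as R
def snap(n,f):
    p=arm.grab_frame(n); cv2.imwrite('pics/'+f,p['pixels']); return p
E
python3 - <<'E'
from h import *
s=arm.get_state(); print({k:np.round(v,3) for k,v in s.items()})
for n in('scene','top'):
    p=snap(n,n+'0.png'); print(n,{k:(v if k!='pixels' else v.shape) for k,v in p.items()})
    for t in ['flap','hinge_mid','flap_edge','weight_mid','frame_hook','corner_sample','screwdriver','glue','tape','pin_cup','weight']:
        print(t,[(np.round(d['position'],3).tolist(),round(d['p'],2)) for d in arm.landmark_of(p,t)] if t!='flap' else [(np.round(d['position'],3).tolist(),round(d['p'],2)) for d in arm.recognise(p,t)])
E
```

```text
pics
{'t': np.float64(0.0), 'q': array([ 1.435,  0.359,  0.011, -0.   , -1.224, -0.288]), 'qd': array([-0.002,  0.002, -0.001, -0.001,  0.   , -0.   ]), 'joint_efforts': array([-0.0000e+00, -5.8272e+01,  2.9306e+01,  6.9970e+00,  7.0000e-03,
       -0.0000e+00]), 'eef_pos': array([0.277, 0.615, 0.226]), 'ee_rot': array([-1.571, -0.002, -1.995]), 'force': array([ 0.13 , -0.303,  0.478]), 'moment': array([-0.046,  0.028,  0.034]), 'width': np.float64(0.087)}
scene {'pixels': (384, 512, 3), 'fovy': 51.37091227128954, 'cx': 264.5912493505959, 'cy': 191.05441004886836, 'dist_coeffs': array([0.02755045, 0.        , 0.        , 0.        , 0.        ]), 'position': array([1.04228334, 0.86632888, 0.73607974]), 'attitude': array([-2.1729403 , -0.01208108,  2.59379289]), 'shot': 1}
flap [([0.552, 0.135, 0.127], 0.93)]
hinge_mid [([0.542, 0.132, 0.013], 0.63)]
flap_edge [([0.538, 0.131, 0.21], 0.56)]
weight_mid [([0.502, -0.228, 0.014], 0.89), ([0.728, 0.038, 0.018], 0.57), ([0.364, -0.165, 0.019], 0.44)]
frame_hook [([0.724, 0.268, -0.001], 0.59)]
corner_sample [([0.426, -0.395, -0.0], 0.74)]

[... 639 characters left out ...]
8], 0.97)]
hinge_mid [([0.545, 0.126, 0.011], 0.7)]
flap_edge [([0.539, 0.127, 0.207], 0.92), ([0.54, -0.008, 0.021], 0.18)]
weight_mid [([0.366, -0.163, 0.016], 0.96), ([0.54, -0.008, 0.022], 0.77), ([0.728, 0.038, 0.018], 0.69), ([0.504, -0.227, 0.02], 0.63), ([0.544, 0.127, 0.013], 0.27)]
frame_hook [([0.718, 0.271, 0.002], 0.7)]
corner_sample [([0.424, -0.394, -0.003], 0.56)]
screwdriver [([0.421, 0.423, -0.002], 0.85)]
glue [([0.638, -0.41, -0.0], 0.81)]
tape [([0.262, 0.347, -0.001], 0.61)]
pin_cup [([0.646, 0.417, 0.003], 0.91)]
weight [([0.541, -0.012, 0.003], 0.86), ([0.503, -0.226, -0.0], 0.86), ([0.731, 0.04, -0.0], 0.8), ([0.367, -0.164, 0.0], 0.78), ([0.544, 0.126, 0.01], 0.21)]
```

View pics/scene0.png

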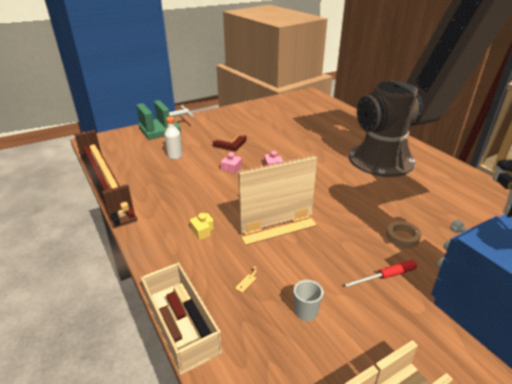

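View pics/top0.png

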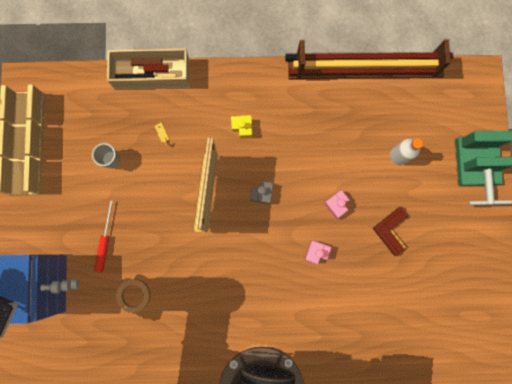

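Run:
```python
import cv2
a=cv2.imread('pics/top0.png')
cv2.imwrite('pics/top0c.png',cv2.resize(a[110:290,130:370],None,fx=3.3,fy=3.3,interpolation=cv2.INTER_CUBIC))
```

```text
(no output)
```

View pics/top0c.png

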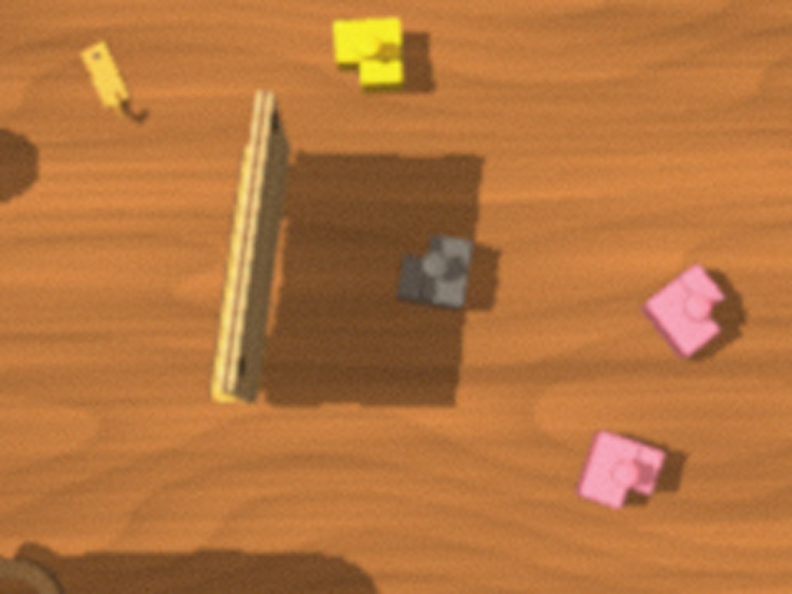

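Candidates for the weight in the top view are grey at (262,191), pink at (338,204) and (318,252), and yellow at (241,125). The crop shows that only the one at (262,191) is grey, and it stands in front of the flap, so it is the target. Next I'll measure the hinge yaw and the weight's yaw.

```bash
cat >> h.py <<'E'
def ray(p,uv,z,pose=None):
    f=p['pixels'].shape[0]/2/np.tan(np.radians(p['fovy'])/2)
    K=np.array([[f,0,p['cx']],[0,f,p['cy']],[0,0,1]])
    u=cv2.undistortPoints(np.array(uv,float).reshape(-1,1,2),K,p['dist_coeffs']).reshape(-1,2)
    d=np.c_[u,np.ones(len(u))]
    if pose is None:
        Rm=R.from_euler('xyz',p['attitude']).as_matrix(); o=p['position']
    else:
        T=pose@p['hand_eye']; Rm=T[:3,:3]; o=T[:3,3]
    d=d@Rm.T; return o+d*((z-o[2])/d[:,2])[:,None]
def tool():
    s=arm.get_state(); T=np.eye(4); T[:3,:3]=R.from_euler('xyz',s['ee_rot']).as_matrix(); T[:3,3]=s['eef_pos']; return T
E
python3 - <<'E'
from h import *
p=snap('top','top1.png')
a=p['pixels']
cv2.imwrite('pics/w1.png',cv2.resize(a[170:215,235:295],None,fx=12,fy=12,interpolation=cv2.INTER_CUBIC))
cv2.imwrite('pics/f1.png',cv2.resize(a[130:240,180:230],None,fx=5.4,fy=5.4,interpolation=cv2.INTER_CUBIC))
# flap top edge and leaf
print(ray(p,[(208.5,139),(203,231)],.21).round(3))
print(ray(p,[(262,191)],.02).round(3))
E
```

```text
[[0.647 0.116 0.21 ]
 [0.427 0.131 0.21 ]]
[[ 0.545 -0.015  0.02 ]]
```

View pics/w1.png

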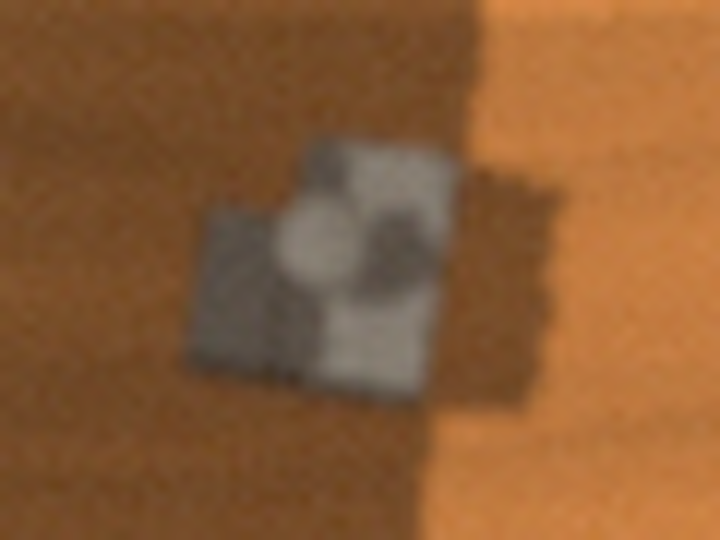

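View pics/f1.png

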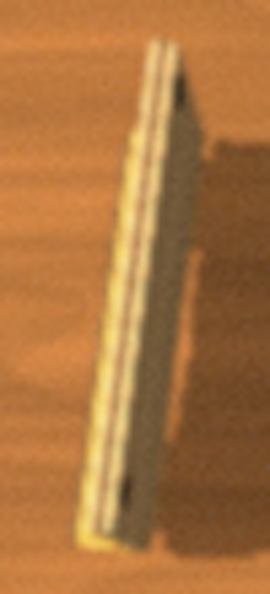

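Run:
```python
from h import *
p=snap('top','top2.png')
e=ray(p,[(210.2,137.5),(200,229.5)],.21); print(e.round(3), e.mean(0), np.linalg.norm(e[0]-e[1])); d=e[0]-e[1]; print('yaw',np.arctan2(d[1],d[0]))
u=lambda q:[(235+a/12,170+b/12) for a,b in q]
w=ray(p,u([(455,152),(425,390),(190,360)]),.036); print(w.round(3)); d=w[0]-w[1]; print('L',np.linalg.norm(d),np.linalg.norm(w[1]-w[2]),'yaw',np.arctan2(d[1],d[0]),'c',(w[0]+w[2])/2)
d=w[2]-w[1]; print(np.arctan2(-d[0],d[1]))
T=tool(); print(T.round(3))
for y in (-.12,):
  h=np.array([.543,.128]); c,s=np.cos(y),np.sin(y); print('weight in hinge',np.array([[c,s],[-s,c]])@((w[0]+w[2])[:2]/2-h))
```

```text
[[0.651 0.112 0.21 ]
 [0.431 0.138 0.21 ]] [0.54100613 0.12468298 0.21      ] 0.2214076121272623
yaw -0.11879053992811157
[[ 0.566 -0.046  0.036]
 [ 0.51  -0.037  0.036]
 [ 0.518  0.016  0.036]]
L 0.055707549005240366 0.054357526991663616 yaw -0.15108943495889943 c [ 0.54200241 -0.01462022  0.036     ]
-0.14891155793437008
[[-0.411  0.     0.912  0.278]
 [-0.912 -0.    -0.411  0.615]
 [-0.    -1.     0.     0.227]
 [ 0.     0.     0.     1.   ]]
weight in hinge [ 0.01608297 -0.14171401]
```

Emit:
move_arm([
  [0,-0.01,0],
  [0,-0.01,0],
  [0,-0.01,0],
  [0,-0.01,0],
  [0,-0.01,0],
], jaw=[1,1,1,1,1], roll=[0.185,0.185,0.185,0.185,0.185], grip_force=20)

```text
t: 1.92
eef_pos: [0.2776, 0.6152, 0.2769]
ee_rot: [-1.571, -0.0, -2.926]
force: [0.6, -0.2, 0.0]
width: 0.0429
```

Emit:
move_arm([
  [0,-0.01,0],
  [0,0,0],
  [0,0,0],
], jaw=[1,1,1], roll=[0.185,0.185,0])

```text
t: 2.3
eef_pos: [0.2776, 0.6152, 0.2866]
ee_rot: [-1.571, -0.0, 2.995]
force: [0.1, 0.0, 0.0]
width: 0.013
```

Run:
```python
from h import *
T=tool(); print(T.round(3)); print(arm.get_state()['t'],arm.get_state()['ee_rot'],arm.get_state()['width'])
print((T[:3,:3].T@(np.array([.548,.043,.28])-T[:3,3])).round(3))
```

```text
[[-0.989 -0.    -0.146  0.278]
 [ 0.146  0.    -0.989  0.615]
 [ 0.    -1.    -0.     0.287]
 [ 0.     0.     0.     1.   ]]
2.3 [-1.57097596e+00 -6.40603928e-05  2.99483471e+00] 0.01298493974754859
[-0.351  0.007  0.527]
```

Emit:
move_arm([
  [-0.032,0,0.048],
  [-0.032,0,0.048],
  [-0.032,0,0.048],
  [-0.032,0,0.048],
  [-0.032,0,0.048],
], jaw=[1,1,1,1,1], roll=[0,0,0,0,0])

```text
t: 2.92
eef_pos: [0.4009, 0.3525, 0.2867]
ee_rot: [-1.571, 0.0, 2.999]
force: [1.4, 0.2, 0.5]
width: 0.0008
```

Emit:
move_arm([
  [-0.032,0,0.048],
  [-0.032,0,0.048],
  [-0.032,0,0.048],
  [-0.032,0,0.048],
  [-0.032,0,0.048],
], jaw=[1,1,1,1,1], roll=[0,0,0,0,0])

```text
t: 3.55
eef_pos: [0.5238, 0.0915, 0.2868]
ee_rot: [-1.571, 0.0, 2.999]
force: [0.6, 0.7, 0.7]
width: 0.0006
```

Emit:
move_arm([
  [-0.031,0,0.047],
  [0,0,0],
], jaw=[1,1], roll=[0,0])

```text
t: 3.8
eef_pos: [0.5478, 0.039, 0.286]
ee_rot: [-1.57, -0.001, 2.994]
force: [-0.5, -0.1, 1.0]
width: 0.0003
```

Run:
```python
from h import *
T=tool(); print(T.round(3)); print(arm.get_state()['t'])
p=snap('wrist','wr1.png')
print([(np.round(d['position'],3).tolist(),round(d['p'],2)) for t in('weight_mid','hinge_mid','flap_edge') for d in arm.landmark_of(p,t)])
snap('scene','sc1.png')
```

```text
[[-0.989 -0.001 -0.147  0.548]
 [ 0.147 -0.001 -0.989  0.039]
 [ 0.001 -1.     0.001  0.286]
 [ 0.     0.     0.     1.   ]]
3.8
[([0.543, -0.012, 0.023], 0.91), ([0.727, 0.042, 0.019], 0.85), ([0.543, 0.132, 0.006], 0.93)]
```

View pics/wr1.png

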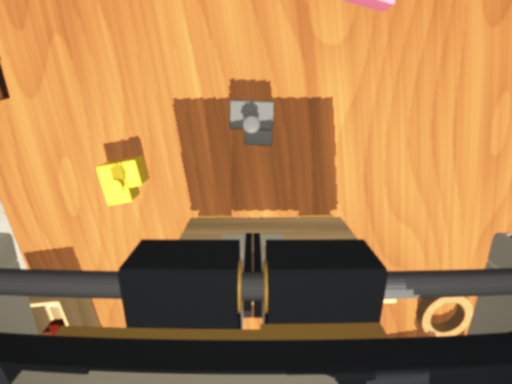

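View pics/sc1.png

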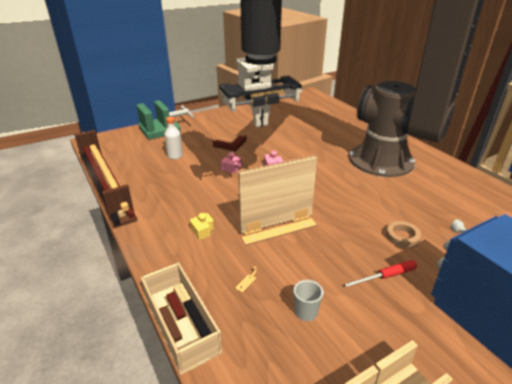

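Emit:
move_arm([
  [0,0.04,-0.004],
  [0,0.04,0],
  [0,0.04,0],
  [0,0.03,0],
  [0,0,0],
], jaw=[1,1,1,1,1], roll=[0,0,0,0,0])

```text
t: 4.68
eef_pos: [0.5459, 0.0468, 0.1348]
ee_rot: [-1.569, -0.004, 2.996]
force: [0.5, 0.2, 1.4]
width: 0.0002
```

Run:
```python
from h import *
T=tool(); print(T.round(3)[:3,3],arm.get_state()['force'])
p=snap('wrist','wr2.png')
snap('scene','sc2.png')
```

```text
[0.546 0.047 0.135] [0.47510389 0.21862573 1.4397138 ]
```

View pics/wr2.png

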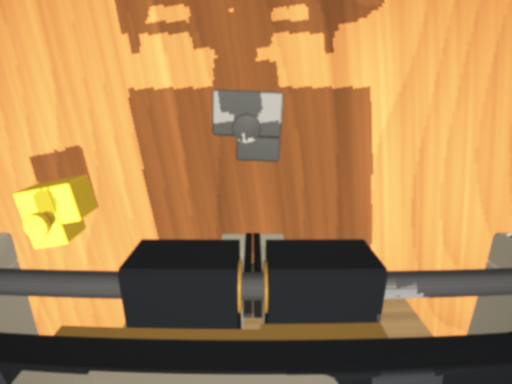

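View pics/sc2.png

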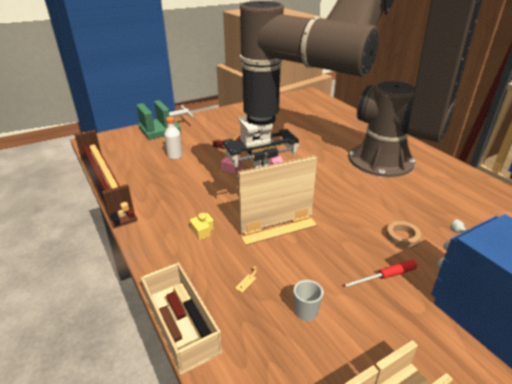

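The path is clear and the weight is upright at (247,125) in the wrist picture, with its notch at the near left. I'll descend the rest of the way behind it.

Emit:
move_arm([
  [0,0.04,0],
  [0,0.04,0],
  [0,0.03,0],
  [0,0.009,0],
  [0,0,0],
], jaw=[1,1,1,1,1], roll=[0,0,0,0,0])

```text
t: 5.4
eef_pos: [0.5485, 0.0467, 0.0186]
ee_rot: [-1.571, 0.001, 2.994]
force: [-0.8, -0.4, 0.1]
width: 0.0003
```

Emit:
move_arm([
  [0,0,0.005],
  [0,0,0.008],
  [0,0,0.008],
  [0,0,0.008],
  [0,0,0.008],
], jaw=[1,1,1,1,1], roll=[0,0,0,0,0])

```text
t: 6.02
eef_pos: [0.5434, 0.0099, 0.0184]
ee_rot: [-1.573, 0.003, 2.994]
force: [0.3, 5.1, 1.6]
width: 0.0005
```

Emit:
move_arm([
  [0,0,0.008],
  [0,0,0.008],
  [0,0,0.008],
  [0,0,0.008],
  [0,0,0.002],
], jaw=[1,1,1,1,1], roll=[0,0,0,0,0])

```text
t: 6.65
eef_pos: [0.5384, -0.0238, 0.0184]
ee_rot: [-1.572, 0.003, 2.993]
force: [0.3, 6.5, 2.7]
width: 0.0002
```

Run:
```python
from h import *
T=tool(); print(T.round(3)[:3,3],arm.get_state()['force'])
p=snap('wrist','wr3.png')
for t in('weight_mid','flap_edge'):print([(np.round(d['position'],3).tolist(),round(d['p'],2))  for d in arm.landmark_of(p,t)])
snap('scene','sc3.png')
```

```text
[ 0.538 -0.024  0.018] [0.25781675 6.53513903 2.72883282]
[([0.535, -0.061, 0.02], 0.73)]
[]
```

View pics/wr3.png

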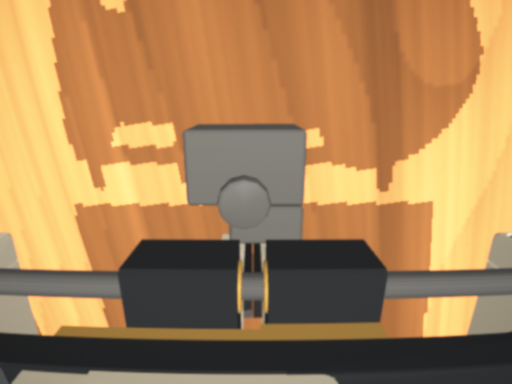

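Emit:
move_arm([
  [0,0,0.008],
  [0,0,0.009],
  [0,0,0.009],
  [0,0,0.009],
  [0,0,0.009],
], jaw=[1,1,1,1,1], roll=[0,0,0,0,0])

```text
t: 7.48
eef_pos: [0.5314, -0.0671, 0.018]
ee_rot: [-1.572, 0.001, 2.994]
force: [0.1, 7.1, 4.1]
width: 0.0002
```

Emit:
move_arm([
  [0,0,0.008],
  [0,0,0.005],
  [0,0,0],
  [0,0,-0.03],
], jaw=[1,1,1,1], roll=[0,0,0,0])

```text
t: 7.98
eef_pos: [0.5317, -0.0519, 0.017]
ee_rot: [-1.57, -0.002, 2.991]
force: [0.0, 0.3, 0.6]
width: 0.0005
```

Emit:
move_arm([
  [0,-0.06,0],
  [0,-0.06,0],
  [0,-0.06,0],
  [0,-0.05,0],
  [0,-0.02,0],
], jaw=[1,1,1,1,1], roll=[0,0,0,0,0])

```text
t: 8.6
eef_pos: [0.5331, -0.0511, 0.2704]
ee_rot: [-1.571, 0.002, 2.993]
force: [-0.5, -0.2, -0.4]
width: 0.0002
```

Run:
```python
from h import *
T=tool(); print(T.round(3)[:3,3],arm.get_state()['force'],arm.get_state()['t'])
for n in('wrist','top','scene'):
  p=snap(n,n+'4.png')
  for t in('weight_mid','flap_edge','hinge_mid'):print(n,t,[(np.round(d['position'],3).tolist(),round(d['p'],2))  for d in arm.landmark_of(p,t)])
```

```text
[ 0.533 -0.051  0.27 ] [-0.46514544 -0.24045794 -0.37649781] 8.6
wrist weight_mid [([0.732, 0.044, 0.019], 0.94), ([0.53, -0.12, 0.022], 0.78), ([0.501, -0.23, 0.016], 0.76), ([0.366, -0.162, 0.019], 0.74)]
wrist flap_edge []
wrist hinge_mid []
top weight_mid [([0.502, -0.226, 0.019], 0.93), ([0.524, -0.117, 0.021], 0.82), ([0.367, -0.165, 0.016], 0.72), ([0.727, 0.038, 0.02], 0.59)]
top flap_edge []
top hinge_mid []
scene weight_mid [([0.498, -0.226, 0.018], 0.78), ([0.367, -0.166, 0.02], 0.72), ([0.727, 0.04, 0.017], 0.58), ([0.72, 0.269, -0.001], 0.15)]
scene flap_edge [([0.537, 0.13, 0.207], 0.86)]
scene hinge_mid [([0.54, 0.13, 0.01], 0.77)]
```

View pics/wrist4.png

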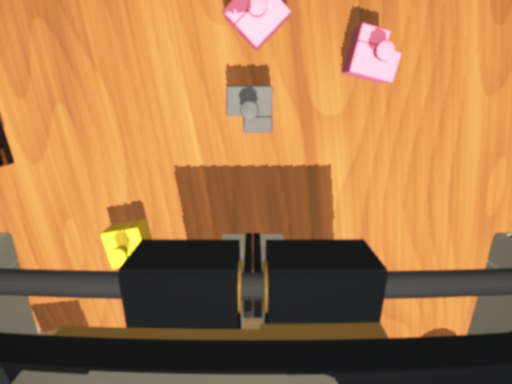

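View pics/top4.png

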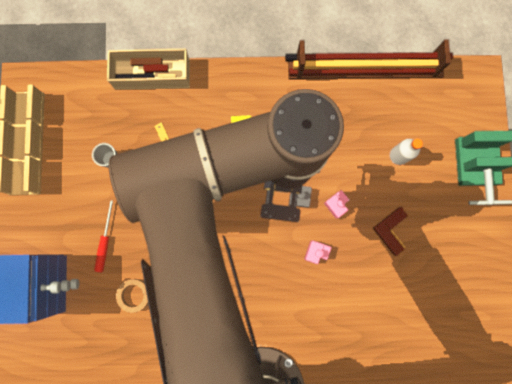

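The weight now measures about y = -0.245 in the hinge frame, upright and clear, with the pink block 0.1 m beyond it. Next I'll cross over the flap to its back side.

Emit:
move_arm([
  [0.004,-0.01,-0.047],
  [0.004,0,-0.047],
  [0.004,0,-0.047],
  [0.004,0,-0.047],
  [0.004,0,-0.047],
], jaw=[1,1,1,1,1], roll=[-0.03,0,0,0,0])

```text
t: 9.82
eef_pos: [0.5422, 0.1865, 0.2775]
ee_rot: [-1.571, 0.0, 3.024]
force: [1.2, -0.3, -0.1]
width: 0.0005
```

Emit:
move_arm([
  [0,0,-0.005],
  [0,0.04,0],
  [0,0.04,0],
  [0,0.02,0],
  [0,0,0],
], jaw=[1,1,1,1,1], roll=[0,0,0,0,0])

```text
t: 10.45
eef_pos: [0.5421, 0.1888, 0.176]
ee_rot: [-1.568, -0.003, 3.023]
force: [1.0, -0.8, 0.7]
width: 0.0001
```

Run:
```python
from h import *
T=tool(); print(T.round(3),arm.get_state()['force'],arm.get_state()['t'])
for n in('wrist','scene'):
  p=snap(n,n+'5.png')
  for t in('flap_edge','hinge_mid'):print(n,t,[(np.round(d['position'],3).tolist(),round(d['p'],2))  for d in arm.landmark_of(p,t)])
```

```text
[[-0.993 -0.003 -0.118  0.542]
 [ 0.118 -0.002 -0.993  0.189]
 [ 0.003 -1.     0.003  0.176]
 [ 0.     0.     0.     1.   ]] [ 1.00601636 -0.76120961  0.73762971] 10.45
wrist flap_edge [([0.544, 0.127, 0.21], 0.86)]
wrist hinge_mid [([0.547, 0.131, 0.007], 0.93)]
scene flap_edge [([0.538, 0.132, 0.211], 0.72)]
scene hinge_mid [([0.542, 0.132, 0.012], 0.77)]
```

View pics/wrist5.png

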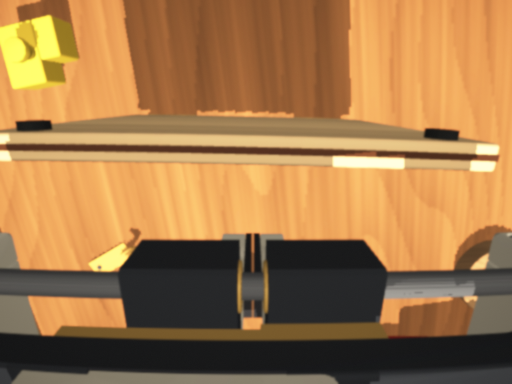

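View pics/scene5.png

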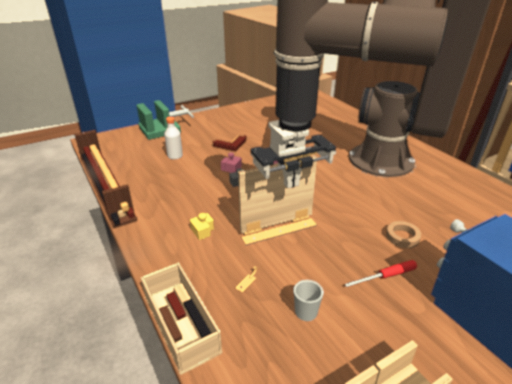

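Run:
```python
import numpy as np
H=np.array([0,.010]); r=.165
def P(t): 
    c=H+r*np.array([-np.cos(t),np.sin(t)])+.006*np.array([np.sin(t),np.cos(t)]); return c+[.0095,0]
# current TCP in hinge frame
cur=np.array([.0586,.176]); h=np.array([.543,.130]);yaw=-.12
d=np.array([.542,.189])-h; print('xh,yh',np.cos(yaw)*d[0]+np.sin(yaw)*d[1],-np.sin(yaw)*d[0]+np.cos(yaw)*d[1])
ths=[1.57,1.47,1.37,1.27,1.17,1.07,.97,.87,.77,.67,.57,.47,.37,.27,.17,.07,0.0]
prev=cur
for t in ths:
    p=P(t); print(t,p.round(4),'dz',round(prev[0]-p[0],4),'dy',round(prev[1]-p[1],4)); prev=p
```

```text
xh,yh -0.00805582886590011 0.05845599730808919
1.57 [0.0154 0.175 ] dz 0.0432 dy 0.001
1.47 [-0.0011  0.1748] dz 0.0165 dy 0.0002
1.37 [-0.0175  0.1729] dz 0.0164 dy 0.0019
1.27 [-0.0337  0.1694] dz 0.0161 dy 0.0035
1.17 [-0.0494  0.1643] dz 0.0157 dy 0.0051
1.07 [-0.0645  0.1576] dz 0.0151 dy 0.0066
0.97 [-0.0788  0.1495] dz 0.0144 dy 0.0081
0.87 [-0.0923  0.14  ] dz 0.0135 dy 0.0095
0.77 [-0.1048  0.1292] dz 0.0125 dy 0.0108
0.67 [-0.1161  0.1172] dz 0.0113 dy 0.012
0.57 [-0.1262  0.1041] dz 0.0101 dy 0.0131
0.47 [-0.1349  0.0901] dz 0.0087 dy 0.014
0.37 [-0.1422  0.0753] dz 0.0073 dy 0.0148
0.27 [-0.1479  0.0598] dz 0.0058 dy 0.0155
0.17 [-0.1521  0.0438] dz 0.0042 dy 0.016
0.07 [-0.1547  0.0275] dz 0.0026 dy 0.0163
0.0 [-0.1555  0.016 ] dz 0.0008 dy 0.0115
```

Emit:
move_arm([
  [0,0,0.018],
  [0,0,0.015],
  [0,0.001,0.01],
  [0,0,0.012],
  [0,0,0],
], jaw=[1,1,1,1,1], roll=[0,0,0,0,0])

```text
t: 11.38
eef_pos: [0.5364, 0.1344, 0.1767]
ee_rot: [-1.571, 0.0, 3.023]
force: [0.9, -0.4, -0.7]
width: 0.0001
```

Run:
```python
from h import *
T=tool(); print(T.round(3)[:3,3],arm.get_state()['force'],arm.get_state()['t'])
p=snap('scene','scene6.png')
for t in('flap_edge',):print(t,[(np.round(d['position'],3).tolist(),round(d['p'],2))  for d in arm.landmark_of(p,t)])
p=snap('wrist','wrist6.png')
```

```text
[0.536 0.134 0.177] [ 0.92035422 -0.39487262 -0.73878106] 11.375
flap_edge [([0.648, 0.416, -0.0], 0.74), ([0.536, 0.116, 0.207], 0.67)]
```

View pics/wrist6.png

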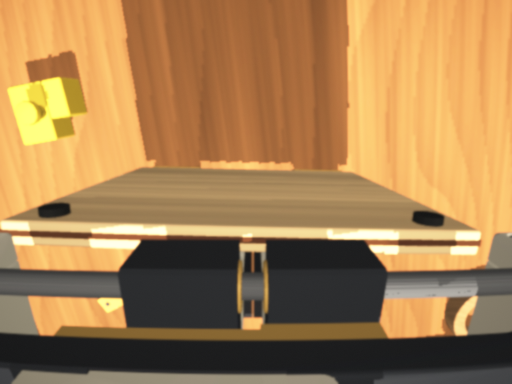

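Contact is made and the flap is tilting. I'll follow the arc.

Emit:
move_arm([
  [0,0.001,0.01],
  [0,0.003,0.016],
  [0,0.004,0.016],
  [0,0.005,0.016],
  [0,0.007,0.015],
], jaw=[1,1,1,1,1], roll=[0,0,0,0,0])

```text
t: 12.15
eef_pos: [0.5273, 0.0615, 0.1559]
ee_rot: [-1.571, -0.001, 3.023]
force: [-1.4, 3.4, 0.1]
width: 0.0004
```

Emit:
move_arm([
  [0,0.008,0.014],
  [0,0.01,0.013],
  [0,0.011,0.012],
  [0,0.012,0.011],
  [0,0,0],
], jaw=[1,1,1,1,1], roll=[0,0,0,0,0])

```text
t: 12.78
eef_pos: [0.5213, 0.012, 0.1143]
ee_rot: [-1.57, -0.002, 3.023]
force: [0.3, -0.3, -0.3]
width: 0.0006
```

Run:
```python
from h import *
T=tool(); x=T[:3,3]; d=x[:2]-[.543,.130]; print(x.round(4),'yh',.1197*d[0]+.9928*d[1],arm.get_state()['force'],arm.get_state()['t'])
p=snap('scene','scene7.png')
for t in('flap_edge',):print(t,[(np.round(d['position'],3).tolist(),round(d['p'],2))  for d in arm.landmark_of(p,t)])
p=snap('wrist','wrist7.png')
```

```text
[0.5213 0.012  0.1143] yh -0.11971689891540513 [ 0.31840652 -0.33815005 -0.27700477] 12.775
flap_edge [([0.518, -0.027, 0.126], 0.63)]
```

View pics/wrist7.png

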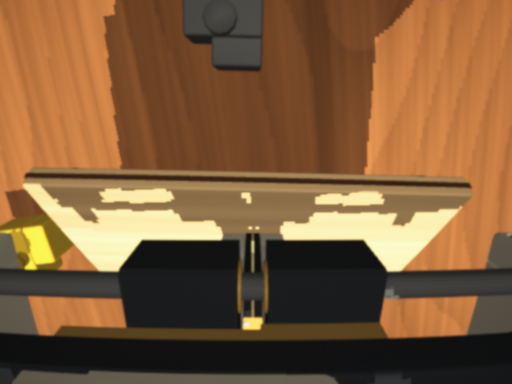

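View pics/scene7.png

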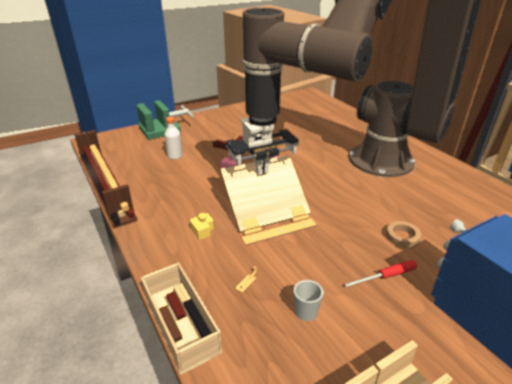

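The flap is at about 0.63 rad, following the fingers. Continuing along the arc.

Emit:
move_arm([
  [0,0.01,0.007],
  [0,0.014,0.009],
  [0,0.015,0.007],
  [0,0.015,0.006],
  [0,0.016,0.004],
], jaw=[1,1,1,1,1], roll=[0,0,0,0,0])

```text
t: 13.55
eef_pos: [0.5178, -0.0203, 0.0443]
ee_rot: [-1.57, -0.001, 3.023]
force: [0.8, -0.6, 2.5]
width: 0.0007
```

Emit:
move_arm([
  [0,0.014,0.002],
  [0,0.01,0.001],
  [0,0.004,0],
  [0,0.002,0],
  [0,0,0],
], jaw=[1,1,1,1,1], roll=[0,0,0,0,0])

```text
t: 14.18
eef_pos: [0.517, -0.0229, 0.0162]
ee_rot: [-1.57, -0.001, 3.024]
force: [-4.5, -1.7, 9.8]
width: 0.0007
```

Run:
```python
from h import *
T=tool(); x=T[:3,3]; d=x[:2]-[.543,.130]; print(x.round(4),'yh',.1197*d[0]+.9928*d[1],arm.get_state()['force'],arm.get_state()['t'])
p=snap('scene','scene8.png')
for t in('flap_edge',):print(t,[(np.round(d['position'],3).tolist(),round(d['p'],2))  for d in arm.landmark_of(p,t)])
```

```text
[ 0.517  -0.0229  0.0162] yh -0.1548884188317717 [-4.45550098 -1.70864623  9.81037279] 14.175
flap_edge [([0.512, -0.067, 0.01], 0.89)]
```

View pics/scene8.png

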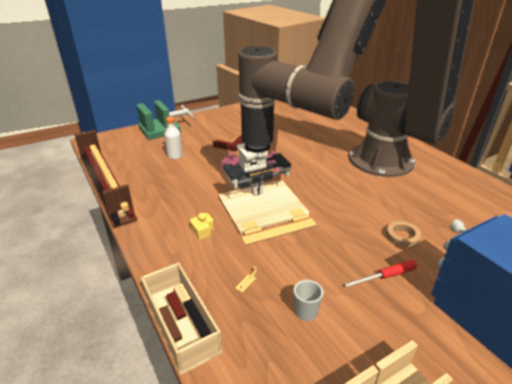

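The flap looks flat: TCP at 16 mm (exactly the flap's top) and 10 N back. I'll press slightly more, hold, then lift straight up and move clear.

Emit:
move_arm([
  [0,0.002,0],
  [0,0,0],
  [0,0,0],
  [0,0,0],
], jaw=[1,1,1,1], roll=[0,0,0,0])

```text
t: 14.78
eef_pos: [0.5171, -0.0229, 0.016]
ee_rot: [-1.57, -0.0, 3.025]
force: [-11.4, 0.6, 31.5]
width: 0.0004
```

Emit:
move_arm([
  [0,-0.02,0],
  [0,-0.05,0],
  [0,-0.06,0],
  [0,-0.06,0],
  [0,-0.06,0],
], jaw=[1,1,1,1,1], roll=[0,0,0,0,0])

```text
t: 15.4
eef_pos: [0.5173, -0.0224, 0.266]
ee_rot: [-1.572, 0.001, 3.024]
force: [1.8, 0.2, -0.6]
width: 0.0003
```

Emit:
move_arm([
  [0,0,-0.055],
  [0,0,-0.055],
  [0,0,-0.055],
  [0,0,-0.055],
  [0,0,-0.055],
], jaw=[1,1,1,1,1], roll=[0,0,0,0,0])

```text
t: 16.02
eef_pos: [0.5499, 0.2526, 0.2639]
ee_rot: [-1.571, 0.0, 3.024]
force: [1.4, 0.5, 0.1]
width: 0.0004
```

Emit:
move_arm([
  [0,0,-0.055],
  [0,0,-0.055],
  [0,0,-0.03],
  [0,0,0],
], jaw=[1,1,1,1], roll=[0,0,0,0])

```text
t: 16.52
eef_pos: [0.566, 0.3918, 0.2623]
ee_rot: [-1.57, -0.001, 3.026]
force: [0.1, -0.4, 0.3]
width: 0.0005
```

Run:
```python
from h import *
print(arm.get_state()['eef_pos'],arm.get_state()['force'],arm.get_state()['t'])
for n in ('top','scene'):
  p=snap(n,n+'9.png')
  for t in('flap_edge','weight_mid','frame_hook','corner_sample','screwdriver','glue','tape','pin_cup'):print(n,t,[(np.round(d['position'],3).tolist(),round(d['p'],2))  for d in arm.landmark_of(p,t)])
```

```text
[0.5660439  0.39175149 0.26226806] [ 0.12803503 -0.37294398  0.2944216 ] 16.525
top flap_edge [([0.514, -0.07, 0.01], 0.87)]
top weight_mid [([0.504, -0.228, 0.018], 0.84), ([0.366, -0.165, 0.018], 0.83), ([0.728, 0.035, 0.017], 0.7), ([0.525, -0.116, 0.022], 0.68)]
top frame_hook [([0.719, 0.272, 0.002], 0.68)]
top corner_sample [([0.423, -0.394, -0.004], 0.58)]
top screwdriver [([0.421, 0.421, 0.002], 0.74)]
top glue [([0.637, -0.41, -0.0], 0.85)]
top tape []
top pin_cup [([0.646, 0.414, -0.002], 0.8)]
scene flap_edge [([0.51, -0.062, 0.011], 0.77), ([0.529, -0.118, 0.001], 0.51)]
scene weight_mid [([0.53, -0.118, 0.017], 0.84), ([0.503, -0.226, 0.017], 0.8), ([0.728, 0.041, 0.018], 0.71), ([0.367, -0.165, 0.021], 0.59), ([0.647, 0.416, -0.002], 0.46)]
scene frame_hook [([0.722, 0.269, -0.001], 0.61)]
scene corner_sample [([0.422, -0.397, -0.0], 0.58)]
scene screwdriver [([0.425, 0.424, 0.002], 0.61), ([0.648, 0.415, 0.0], 0.47), ([0.422, -0.397, 0.0], 0.32)]
scene glue [([0.644, -0.415, -0.002], 0.86)]
scene tape [([0.267, 0.348, 0.001], 0.72)]
scene pin_cup [([0.65, 0.415, -0.001], 0.85)]
```

View pics/top9.png

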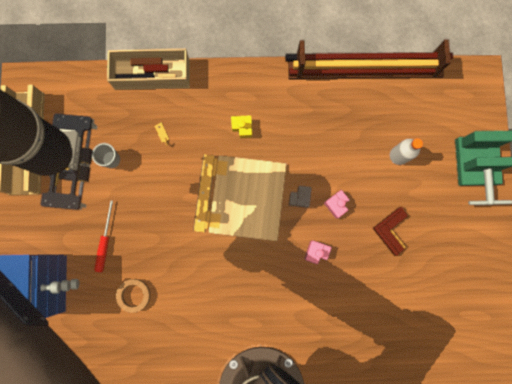

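View pics/scene9.png

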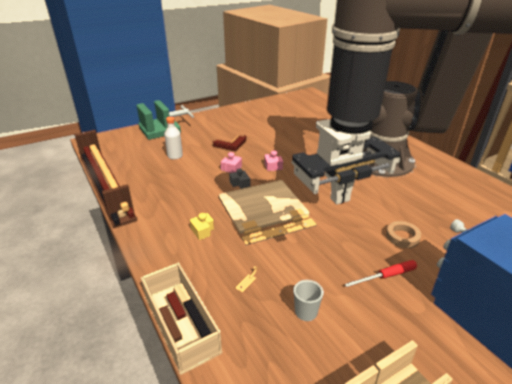

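The pictures show the flap flat at (243,198) in the top view, with a visible gap between it and the upright weight at (300,197). Everything else is in place and the arm is free, so I'm handing in.

```bash
python3 -c "
from h import *
print(arm.job_done())"
```

```text
the job is handed in; nothing more can be done
None
```

The job is handed in, and my last checks found every end condition met; the hand-in gave no verdict. With closed fingertips I pushed the grey weight about 10 cm along the bench. I then went over to the back of the flap and folded it down along its arc at about 0.8 rad/s.

- **Flap:** flat. The fingertips stopped at 16 mm, which is the top of the flat flap. The cameras put its free edge about 10 mm above the bench.
- **Press force:** my final press to seat the flap reached about 32 N at the wrist. That is well under the 120 N wrist limit, and only the fingertips were touching.
- **Weight:** upright on the bench. Its centre is about 45 to 50 mm beyond the flap's free edge, against the 26 mm needed.
- **Bystanders:** each reads within about 5 mm of its start, which is the accuracy of the measurement. In the last top view the network missed the tape roll, but the scene camera put it at its start position.
- **Robot:** touching nothing at the end, and the whole run took about 17 s of the 56 s allowed.

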